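# Close a pool pump's strainer: basket in, bayonet lid twisted tight

## Task

The pool pump on the packing bench must leave with its strainer closed. Set the white strainer basket down upright in the open pot and let go of it, then take the lid with the three ears from the blue bin, fit it on the pot and twist it clockwise by its bar handle until the ramps have cammed it down tight on the gasket. Leave the other stock where it lies.

Things in the scene. Friction and masses are not known exactly. Their poses are not given: they have to be found in the camera images.
- pump: Grey and black pool pump, fixed on the bench. Origin: on the bench top, on the vertical axis of its strainer pot; x points from the pot to the motor (pump ends at x = +370 mm, 190 mm high), z up. The pot is a round open tub, 128 mm outside, rim 160 mm high; bore 104 mm down to a ledge 32 mm below the rim, 90 mm below that. Suction nut on the -x side: 78 mm wide, 134 mm high, to x = -114 mm.
- pot_rim (a point): Centre of the strainer pot's mouth, on its axis, 160 mm above the bench; axes as the pump's.
- gap (a point): Middle of one of the three 60 degree gaps between the hooks round the pot's rim: 72 mm out along pump +x, at rim height. The others are at 120 and 240 degrees round the axis. Lid ears go straight down through the gaps.
- hook (a point): Middle of one of the three fixed hooks (60 degrees long, radius 64 to 83 mm, up to 23 mm above the rim), 60 degrees clockwise of point gap; the others at 120 and 240 degrees. Each overhangs inwards; its underside is a ramp, open and high (14 mm over the rim) at the end met first when turning clockwise from the gap, falling 5 mm to a level stretch of 26 degrees with a stop in it.
- port (a point): Top of the pump's vertical discharge port (67 mm diameter, 200 mm high), on its axis, behind the pot: 115 mm along pump x, 35 mm along y. Keep clear of it.
- gasket (a joint): How far (m) the springy black gasket ring on the pot's rim is pressed down; free, 0, its top is 3 mm above the rim. 2 N starts it, then 4 N per mm. The resting lid presses it 0 to 0.0004, the lid twisted home about 0.002.
- lid: The pot's lid, grey plastic, 0.22 kg, lying upright in the blue bin. Origin: centre of its underside, z up. A plug 97 mm wide, 10 mm deep; above it a disc 118 mm wide, 10 to 20 mm high, whose underside lands on the gasket; three ears; a straight bar handle along the lid's x, 104 mm long, 20 mm thick, 20 to 52 mm high. Laid on the gasket its origin is 153 mm above the bench.
- ear (a point): Outer part of one of the lid's three ears (32 mm wide, to radius 73 mm, 10 to 18 mm high): at lid +x, the others at 120 and 240 degrees. Each must enter within 14 degrees of a gap's middle, so lid x stands at 0, 120 or 240 degrees to pump x.
- lid_grip (a point): On the lid's axis in the bar handle, 42 mm above the lid's underside, 10 mm below the handle's top; axes as the lid's. On the gasket the lid turns clockwise (seen from above): ears meet the ramps after some 25 degrees, draw it down about 2 mm and meet the stops 60 degrees from the gap's middle; the last few degrees are level. Friction holds it there. Turning takes under 1 Nm.
- basket: White slotted basket, 0.12 kg, standing on the mat. Origin: centre of its underside, z up. Foot 70 mm wide, flange 96 mm wide at 82 to 86 mm height, inside 75 mm wide at the top. Any yaw fits the pot; seated, its flange is on the pot's ledge and its origin 46 mm above the bench.
- basket_grip (a point): Middle of the basket's strap handle, 93 mm above its underside; axes as the basket's. The strap runs along the basket's x across the mouth, 78 mm long, 10 mm thick, from 80 to 102 mm height. Fingers straddle it inside the flange: open them to about 40 mm only.
- bin: Blue open plastic stock bin, fixed on the bench left or right of the pump; the lid lies in it. 260 mm along its x, 210 mm along its y, walls 4 mm thick and 78 mm high, 43 mm high at its -x end; floor 4 mm thick. Origin: centre of its underside.
- mat: Black rubber mat, 300 by 260 by 3 mm, fixed on the bench on the other side of the pump; the basket stands on it among other stock. Origin: centre of its underside.
- screw_cap: Bystander: a screw cap of another pump, grey plastic, round and ribbed without ears, 122 mm diameter, 52 mm high with its bar handle. Origin: centre of its underside.
- can: Bystander: steel can, 68 mm diameter, 115 mm high. Origin: centre of its underside.
- tee: Bystander: brass tee fitting, 62 mm long, 35 mm high. Origin: under the middle of its run.
- elbow: Bystander: brass elbow fitting, about 50 mm by 50 mm, 34 mm high. Origin: under its middle.
- coupling: Bystander: white plastic pipe coupling standing on end, 52 mm diameter, 48 mm high. Origin: centre of its underside.
- wrench: Bystander: steel wrench, 190 mm long, lying flat. Origin: under its middle.
- carton: Bystander: small closed cardboard carton, 90 by 100 by 80 mm. Origin: centre of its underside.
Things that resemble listed ones, but are neither listed nor needed, are in the scene too. What is shaped like the basket but green is not meant.

How it is judged:
By the outcome, as a careful person would: the job done as asked, in the order asked, and still so for the second after the job is handed in, with the robot touching nothing.
It also fails if it takes over 58 s, if anything falls off the work surface, if the arm or the gripper's body presses on something with over 40 N, if the wrist force passes 120 N, or if a joint passes its speed limit or range.

## Robot

A 6-joint arm with a two-finger parallel gripper is mounted at the origin on the work surface. World frame = base frame: x ahead of the robot, y to its left, z up, the work surface at z = 0. Lengths are in m, angles in rad, forces in N, time in s.
With the tool pointing down it reaches from about 0.25 to 0.725 m from the base axis. Payload 4 kg.
Tool frame: the origin (TCP) lies midway between the tips of the shut fingers; the grasp point (between the pads) lies 19 mm behind it; z points along the fingers, y is the direction in which the jaws open and shut (so a half turn about z gives the same grasp; the last joint's range is limited). The gripper opens to 85 mm and grips with 20 to 120 N. Pads are 22 mm wide; open, the fingers measure 114 mm over their backs; the gripper's body (76 mm by 85 mm) begins 54 mm behind the grasp point. The pads swing forward as they close: fully open they stand 13 mm farther back than shut.
Start: joints at [-1.12, 0.241, 0.005, 1.335, 0, 1.571], TCP at [0.218, -0.45, 0.231] pointing down, gripper open.
Joint ranges: [-2.72, 2.72], [-1.05, 1.87], [-1.09, 1.28], [-1.99, 2.15], [-1.42, 1.44], [-3.14, 3.14]. Speed limits (rad/s): [2.79, 2.79, 3.14, 3.14, 3.14, 3.14].

## Interface

Orientations are given as a unit quaternion [x, y, z, w].
In Python, from workcell import get_obs, camera, camera_model, job_done, masks_of gives the robot as it stands.
- The arm moves only by the tool jog_arm, never from a script. Its argument "deltas" is a list that holds one entry, the list of rows, each a list of 7 numbers: the shift along the tool's x, y, z in mm, then the turn, a rotation vector about the tool's x, y, z in degrees, then the finger opening in mm, from 0 to 85.4. A call has 1 to 5 rows; each row shifts and turns the pose as measured when the row begins, along the tool's axes as they then stand; what a row does not reach is not made up. A row lasts 1/10 s, in which the tool goes at most 50 mm and 8.59 degrees, less where a joint would pass 70% of its speed; a pose out of reach is approached as far as the arm can. A call with a gripper value outside its range is refused whole. The fingers move at their own pace and stop on an object; the grip force is fixed at half the most. Time passes only in rows, so rows that do not move let the fingers close. It gives the time, the measured TCP pose, the force and the opening at its end, in the units of the state.
- get_obs(): the state, without advancing time (a new reading comes with each control period).
- camera(name): name is "side" or "top" or "wrist"; returns the picture (400x640x3 uint8, red, green, blue); there is no depth.
- camera_model(name): a dict with "fovy" (degrees; the focal length in pixels is half the picture's height over the tangent of half this angle, whatever the lens; pixels are square), "cx", "cy" (the principal point, pixels), "pose" (4x4, takes a point from camera to world coordinates); the wrist camera has in their place "T_tool_cam" (4x4, takes a point from camera to tool coordinates, whose origin is the TCP and whose axes are the flange's). Camera axes: x right, y down, z forward; pixel columns grow to the right and rows downward; lengths in m; the calibration is good to about 2 mm. A picture is of the moment at which its call begins: read the wrist's pose just before it. camera_model takes no time and is no camera call.
- job_done(): hands the job in, once; it reports no verdict.
Trained networks look in the newest picture that a camera, given by its name, has taken for a name from the list of things; names that differ only in an ending like _2 or _b are one class to them, and where a whole thing is asked for, a point or a joint stands for the part that bears it (a point fixed in the world has none). Each returns a list of dicts, best first, with "conf" (0 to 1); they miss things now and then, are a little off and sometimes report something else, mostly with a low value. They report only what shows in the picture. A call takes as long as a camera call. They do not tell look-alikes from the thing itself.
- masks_of(target, camera): "pixels" (400x640 bool, what is visible of it) and "at" ([column, row] in pixels, amid what is visible of it).
The state is a dict: "clock": time; "joint_pos": joint angles; "joint_vel": joint speeds; "tau": joint torques, N m; "eef_pos": TCP position; "tool_rot": TCP orientation; "ft_force": force on the tool from outside, world axes, zero at the start; "ft_torque": the same for the moment, N m; "grip_width": finger opening in m.
Only numpy, scipy, OpenCV 4.12 (cv2) and the standard library are available. Lean on these libraries where they do the work, as an engineer would, in place of code of your own. Each camera call takes 0.05 s, during which the arm holds its last target. There are 200 camera calls.

## Working session

There is one attempt and no reset: what is moved stays moved. The work goes in short steps, Python scripts to look and compute and a tool call to move; the robot and the scene stay as the last step left them, time stands still between calls to the robot, and variables do not carry over. Pictures are saved under pics/ and viewed, about 8 in all and at most 12, crops included, and the job is handed in when it is done.

Besides the shell and the picture viewer there is one more tool, called after "Emit:" as name(argument=value, ...), one argument or row to a line, values as JSON. jog_arm: Moves the arm, as the interface text tells. Its arguments: {"type":"object","properties":{"deltas":{"type":"array"}},"required":["deltas"]}

```bash
mkdir -p pics; ls; python3 - <<'E'
from workcell import *
import cv2, numpy as np
o=get_obs(); print({k:np.round(v,3).tolist() for k,v in o.items()})
a=camera("top"); b=camera("side")
cv2.imwrite("pics/top0.png",a[...,::-1]); cv2.imwrite("pics/side0.png",b[...,::-1])
for n in("top","side","wrist"):
  m=camera_model(n); print(n,{k:np.round(v,4).tolist() for k,v in m.items()})
for n in ("pump","lid","basket","bin","mat","screw_cap","can"):
  print(n,[(round(d["conf"],2),np.round(d["at"]).tolist(),int(d["pixels"].sum())) for d in masks_of(n,"top")])
E
```

```text
pics
{'clock': 0.0, 'joint_pos': [-1.12, 0.241, 0.004, 1.335, -0.0, 1.571], 'joint_vel': [-0.001, -0.001, 0.002, 0.0, -0.0, -0.0], 'tau': [0.001, -37.232, 25.241, 0.017, -0.0, -0.0], 'eef_pos': [0.218, -0.449, 0.23], 'tool_rot': [0.975, 0.223, -0.0, -0.001], 'ft_force': [0.266, -0.369, 0.189], 'ft_torque': [-0.061, -0.012, 0.008], 'grip_width': 0.085}
top {'fovy': 49.7814, 'cx': 316.3317, 'cy': 199.3656, 'pose': [[0.0125, -0.9972, 0.0735, 0.4098], [-0.9998, -0.0111, 0.0194, -0.0203], [-0.0185, -0.0737, -0.9971, 1.1897], [0.0, 0.0, 0.0, 1.0]]}
side {'fovy': 54.8122, 'cx': 315.4381, 'cy': 204.0716, 'pose': [[-0.929, -0.2305, 0.2896, 0.1248], [-0.3699, 0.6073, -0.7031, 0.8638], [-0.0138, -0.7603, -0.6494, 0.9313], [0.0, 0.0, 0.0, 1.0]]}
wrist {'fovy': 62.8205, 'cx': 323.3657, 'cy': 198.3982, 'T_tool_cam': [[0.0002, -0.9572, -0.2894, 0.0737], [1.0, -0.0, 0.0007, -0.001], [-0.0007, -0.2894, 0.9572, -0.1435], [0.0, 0.0, 0.0, 1.0]]}
pump [(0.68, [331.0, 132.0], 10846), (0.31, [437.0, 231.0], 1808)]
lid [(0.87, [434.0, 229.0], 1692), (0.37, [328.0, 134.0], 10752)]
basket [(0.98, [192.0, 236.0], 1147), (0.78, [184.0, 302.0], 1183)]
bin [(0.71, [452.0, 208.0], 6986), (0.66, [190.0, 237.0], 1203)]
mat [(0.98, [204.0, 213.0], 6165), (0.35, [422.0, 177.0], 232)]
screw_cap [(0.63, [201.0, 179.0], 1678)]
can [(0.77, [154.0, 212.0], 915), (0.64, [319.0, 162.0], 298), (0.19, [331.0, 134.0], 10977)]
```

View pics/top0.png

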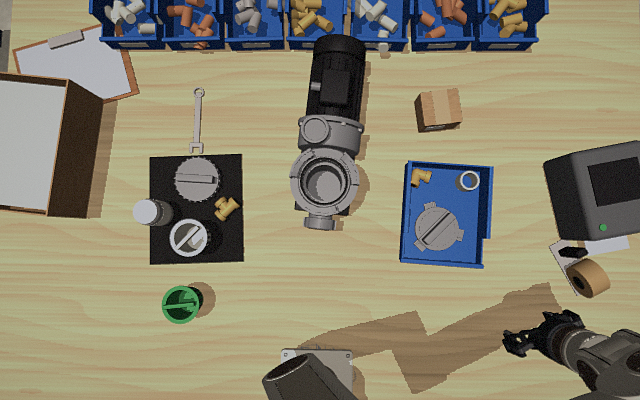

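View pics/side0.png

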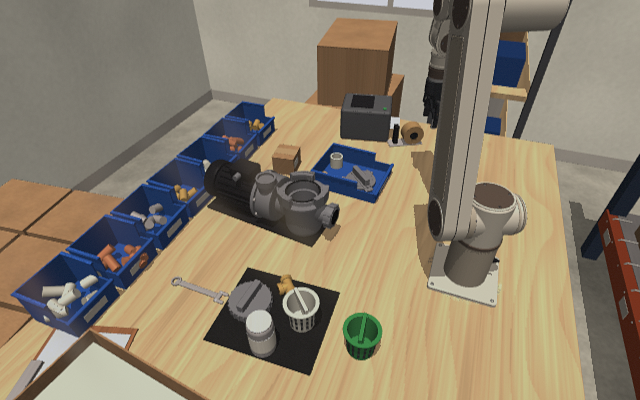

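```bash
cat > h.py <<'E'
from workcell import *
import cv2, numpy as np
from scipy.spatial.transform import Rotation as R
def cam(n):
    m=camera_model(n); f=200/np.tan(np.radians(m["fovy"])/2)
    if "pose" in m: T=np.array(m["pose"])
    else:
        o=get_obs(); T=np.eye(4); T[:3,:3]=R.from_quat(o["tool_rot"]).as_matrix(); T[:3,3]=o["eef_pos"]; T=T@np.array(m["T_tool_cam"])
    return f,m["cx"],m["cy"],T
def ray(c,px,h):
    f,cx,cy,T=c; d=T[:3,:3]@np.array([(px[0]-cx)/f,(px[1]-cy)/f,1]); return T[:3,3]+d*(h-T[2,3])/d[2]
def proj(c,P):
    f,cx,cy,T=c; q=(np.atleast_2d(P)-T[:3,3])@T[:3,:3]; return np.c_[cx+f*q[:,0]/q[:,2],cy+f*q[:,1]/q[:,2]]
def circ(x,y,z,r,n=72):
    a=np.linspace(0,2*np.pi,n); return np.c_[x+r*np.cos(a),y+r*np.sin(a),0*a+z]
def crop(img,c,u,v,w,hh,s,curves,col=(255,0,255)):
    im=cv2.resize(img[v:v+hh,u:u+w,::-1],None,fx=s,fy=s,interpolation=cv2.INTER_CUBIC).copy()
    for P in curves:
        p=(proj(c,P)-[u,v]+.5)*s
        cv2.polylines(im,[np.round(p).astype(int)],False,col,1,cv2.LINE_AA)
    return im
E
python3 - <<'E'
from h import *
c=cam("top"); a=camera("top")
for n,z in(("basket",.089),("lid",.015),("bin",.05),("screw_cap",.03)):
  for d in masks_of(n,"top"):
    m=d["pixels"].astype(np.uint8); ct=max(cv2.findContours(m,0,1)[0],key=cv2.contourArea)
    (x,y),r=cv2.minEnclosingCircle(ct); print(n,round(d["conf"],2),(x,y),r, ray(c,(x,y),z).round(4), "centroid",ray(c,d["at"],z).round(4))
print("pot",ray(c,(325,182),.17),"nut",ray(c,(320,222),.13),"port",ray(c,(316,128),.2))
ims=[crop(a,c,u,v,100,100,4,[]) for u,v in((275,130),(140,190),(390,175))]
for im,(u,v) in zip(ims,((275,130),(140,190),(390,175))):
  for k in range(0,100,20): cv2.putText(im,str(u+k),(k*4,10),0,.35,(0,255,255)); cv2.putText(im,str(v+k),(0,k*4+10),0,.35,(0,255,255)); im[:, k*4]=im[:,k*4]//2; im[k*4]=im[k*4]//2
cv2.imwrite("pics/c1.png",cv2.resize(np.hstack(ims),(800,267),interpolation=cv2.INTER_AREA) if 0 else np.vstack([np.hstack([ims[0],ims[1]])])[:400])
cv2.imwrite("pics/c2.png",ims[2])
E
```

```text
basket 0.68 (182.5, 304.0) 22.38871192932129 [0.2218 0.3364 0.089 ] centroid [0.2196 0.3333 0.089 ]
lid 0.94 (436.49212646484375, 228.22239685058594) 27.317733764648438 [ 0.4217 -0.3236  0.015 ] centroid [ 0.4177 -0.3185  0.015 ]
lid 0.2 (153.0, 211.5) 20.304039001464844 [0.458  0.4508 0.015 ] centroid [0.457  0.4477 0.015 ]
bin 0.72 (446.0, 213.5) 65.43135833740234 [ 0.4603 -0.3397  0.05  ] centroid [ 0.4745 -0.3522  0.05  ]
bin 0.25 (329.0, 132.0) 98.61551666259766 [ 0.6753 -0.0298  0.05  ] centroid [ 0.6636 -0.027   0.05  ]
screw_cap 0.64 (197.5, 179.61538696289062) 22.753246307373047 [0.5456 0.3263 0.03  ] centroid [0.5457 0.3231 0.03  ]
pot [ 0.52664358 -0.02056909  0.17      ] nut [ 0.43231926 -0.00938957  0.13      ] port [0.64958921 0.00180448 0.2       ]
```

View pics/c1.png

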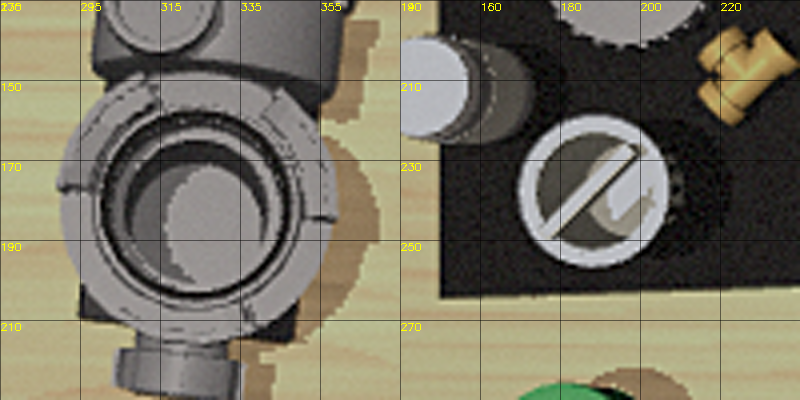

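View pics/c2.png

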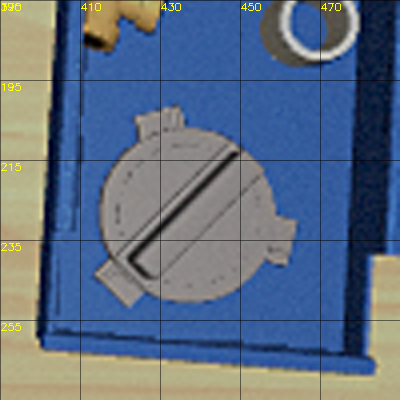

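```bash
cat >> h.py <<'E'
def arc(x,y,z,r,a0,a1,yaw):
    a=np.radians(np.linspace(a0,a1,30)+yaw); return np.c_[x+r*np.cos(a),y+r*np.sin(a),0*a+z]
def pumpc(x,y,yaw):
    L=[circ(x,y,.160,.052),circ(x,y,.128,.045)]
    for k in(0,120,240):
        L+=[arc(x,y,.183,.083,30+k,90+k,yaw)]
        for e in (30,90):
            t=np.radians(k+e+yaw); d=np.array([np.cos(t),np.sin(t),0]); L.append(np.array([[x,y,.183]+.070*d,[x,y,.183]+.083*d]))
    return L
def barc(x,y,z,l,w,yaw):
    t=np.radians(yaw);X=np.array([np.cos(t),np.sin(t),0]);Y=np.array([-X[1],X[0],0]);o=np.array([x,y,z])
    return np.array([o+X*l*a/2+Y*w*b/2 for a,b in((1,1),(1,-1),(-1,-1),(-1,1),(1,1))])
E
python3 - <<'E'
from h import *
c=cam("top"); a=camera("top")
bk=ray(c,(187.3,236.8),.089); ld=ray(c,(436.4,228.1),.024)
m=ray(c,(338,40),.19); p=ray(c,(324,181),.17); print(bk,ld,p,m)
# strap/handle end pixels -> yaw
s1,s2=ray(c,(176,248),.105),ray(c,(198.3,226.6),.105); print("strap",np.degrees(np.arctan2(*(s2-s1)[1::-1])))
yaw=-4; pr=p
print("axis",[ray(c,q,z).round(4) for q,z in(((320,223),.13),((324,181),.16))])
A=crop(a,c,275,130,100,100,4,pumpc(p[0],p[1],yaw))
B=crop(a,c,140,190,100,100,4,[circ(bk[0],bk[1],.089,.048),barc(bk[0],bk[1],.105,.078,.01,-47)])
C=crop(a,c,390,175,100,100,4,[circ(ld[0],ld[1],.024,.059),barc(ld[0],ld[1],.056,.104,.02,136)]+[arc(ld[0],ld[1],.022,.073,k-12.6,k+12.6,136) for k in(0,120,240)])
cv2.imwrite("pics/ov.png",np.hstack([A,B,C])[:, :]); 
cv2.imwrite("pics/ov1.png",cv2.resize(np.vstack([np.hstack([A,C]),np.hstack([B,0*B])]),(800,800))[:600] )
E
```

```text
[0.39127189 0.33010413 0.089     ] [ 0.42198096 -0.32101219  0.024     ] [ 0.52901164 -0.01816427  0.17      ] [ 0.86583432 -0.04786863  0.19      ]
strap -45.11828444654967
axis [array([ 0.4299, -0.0094,  0.13  ]), array([ 0.5302, -0.0181,  0.16  ])]
```

View pics/ov1.png

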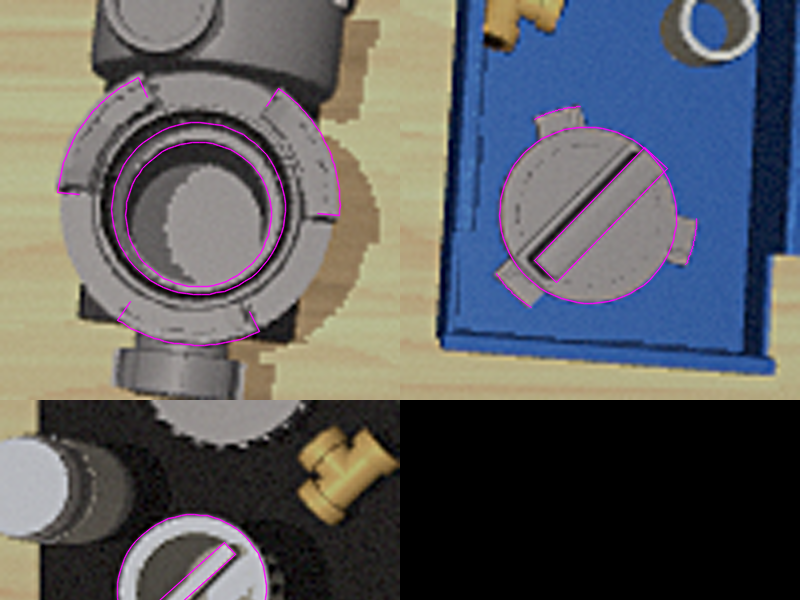

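Top0/side0: the pump pot is at (324,181). The eared lid is in the bin at (436,228). Two baskets show: white on the mat (187,237) and green (184,304). White is the one asked for, and the crop confirms it. The grey cap on the mat (197,180) has no ears, so the lid in the bin, with three ears, is the right one. The overlays match the sizes given. Next I hover over the pot for a wrist look.

Emit:
jog_arm(
  deltas=[
    [[40,-24,-15,0,0,0,85],[40,-24,-15,0,0,0,85],[40,-24,-15,0,0,0,85],[40,-24,-15,0,0,0,85],[40,-24,-15,0,0,0,85]],
  ],
)

```text
clock: 1.25
eef_pos: [0.3464, -0.2539, 0.3056]
tool_rot: [0.976, 0.217, -0.001, -0.002]
ft_force: [1.7, -1.4, 0.2]
grip_width: 0.085
```

Emit:
jog_arm(
  deltas=[
    [[40,-24,-15,0,0,0,60],[40,-24,-15,0,0,0,40],[40,-24,-15,0,0,0,30],[40,-24,-15,0,0,0,30],[40,-24,-15,0,0,0,30]],
  ],
)

```text
clock: 1.75
eef_pos: [0.478, -0.0558, 0.384]
tool_rot: [0.976, 0.216, 0.001, -0.0]
ft_force: [1.2, -1.4, -0.4]
grip_width: 0.0298
```

```bash
cat >> h.py <<'E'
def yaw():
    M=R.from_quat(get_obs()["tool_rot"]).as_matrix(); return np.degrees(np.arctan2(M[1,0],M[0,0])),M
def go(t,ty=None):
    "tool-frame mm from here to world target t (TCP), and turn about tool z"
    o=get_obs();y,M=yaw(); d=M.T@(np.array(t)-o["eef_pos"])*1000
    print("to",np.round(t,3),"shift mm",d.round(1),"|",round(np.linalg.norm(d)),"" if ty is None else ("turn z %.1f"%(-((ty-y+180)%360-180))),"tilt rv",np.degrees(R.from_matrix(M.T@np.array([[np.cos(np.radians(y)),np.sin(np.radians(y)),0],[np.sin(np.radians(y)),-np.cos(np.radians(y)),0],[0,0,-1]]).T).as_rotvec()).round(2))
def st():
    o=get_obs(); print("t",round(o["clock"],2),"tcp",np.round(o["eef_pos"],4),"yaw %.1f"%yaw()[0],"q",np.degrees(o["joint_pos"]).round(1),"F",np.round(o["ft_force"],1),"T",np.round(o["ft_torque"],2),"w",round(o["grip_width"]*1000,1))
E
python3 - <<'E'
from h import *
st(); c=cam("wrist"); a=camera("wrist")
x,y=.529,-.018
print(proj(c,[x,y,.16]))
im=crop(a,c,0,0,640,400,1.25,pumpc(x,y,-4.5)); cv2.imwrite("pics/w1.png",im)
go([.391,.330,.30],-45); go([.391,.330,.30],135)
E
```

```text
t 1.75 tcp [ 0.478  -0.0558  0.384 ] yaw 25.0 q [ -6.7  11.   19.2  98.1   0.  148.3] F [ 1.2 -1.4 -0.4] T [-0.05 -0.02  0.01] w 29.8
[[312.22003707 110.90141672]]
to [0.391 0.33  0.3  ] shift mm [  79.9 -382.3   86.8] | 400 turn z 70.4 tilt rv [-0.09 -0.53  0.  ]
to [0.391 0.33  0.3  ] shift mm [  79.9 -382.3   86.8] | 400 turn z -109.6 tilt rv [-0.09 -0.53  0.  ]
```

View pics/w1.png

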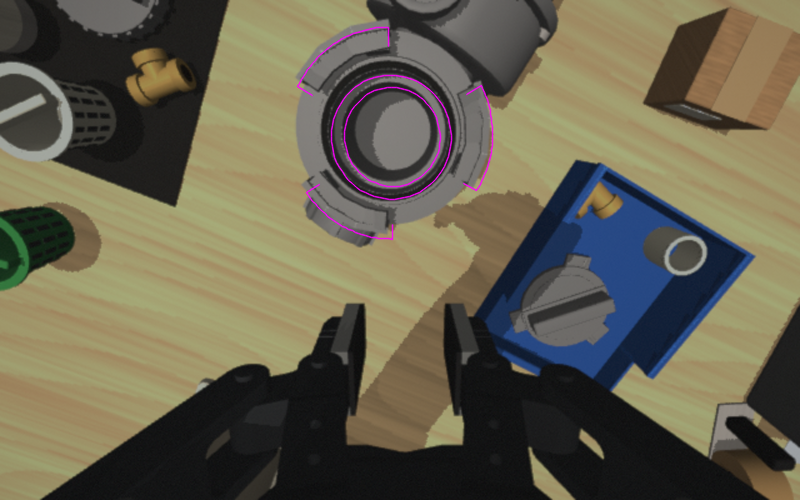

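```bash
cat > fit.py <<'E'
from h import *
from scipy.optimize import differential_evolution
def fit(img,c,f,b):
    g=cv2.GaussianBlur(cv2.cvtColor(img,cv2.COLOR_RGB2GRAY).astype(np.float32),(0,0),1.0)
    m=np.minimum(np.hypot(cv2.Sobel(g,-1,1,0),cv2.Sobel(g,-1,0,1)),80)
    def cost(v):
        s=[]
        for P in f(*v):
            n=max(2,int(30/ (len(P)-1))) 
            Q=np.vstack([np.linspace(P[i],P[i+1],n) for i in range(len(P)-1)])
            p=proj(c,Q).astype(np.float32); s.append(cv2.remap(m,p[None,:,0],p[None,:,1],1).ravel())
        return -np.concatenate(s).mean()
    r=differential_evolution(cost,b,seed=1,maxiter=60,popsize=12); return r.x,r.fun
E
python3 - <<'E'
from fit import *
B=[(.515,.543),(-.033,-.003),(-10,2)]
res=[]
for n in("top","wrist","side"):
    c=cam(n);a=camera(n)
    hooks=lambda x,y,w:[P for P in pumpc(x,y,w)[2:]]
    print(n,fit(a,c,hooks,B)); print(" all",fit(a,c,pumpc,B))
    if n=="wrist":
        x,_=fit(a,c,hooks,B); im=crop(a,c,220,0,200,200,3,pumpc(*x)); cv2.imwrite("pics/w2.png",im)
E
```

```text
top (array([ 0.52571824, -0.01549602, -5.90464897]), np.float64(-43.30828857421875))
 all (array([ 0.52450432, -0.01210638, -9.74442034]), np.float64(-44.76504898071289))
wrist (array([ 0.53244429, -0.01505996, -5.35617531]), np.float64(-64.44160461425781))
 all (array([ 0.53214769, -0.01533146, -5.27661381]), np.float32(-60.90194))
side (array([ 0.52935884, -0.01469523, -8.23714715]), np.float64(-78.0673828125))
 all (array([ 0.52954126, -0.01487768, -8.49907474]), np.float64(-69.75242614746094))
```

View pics/w2.png

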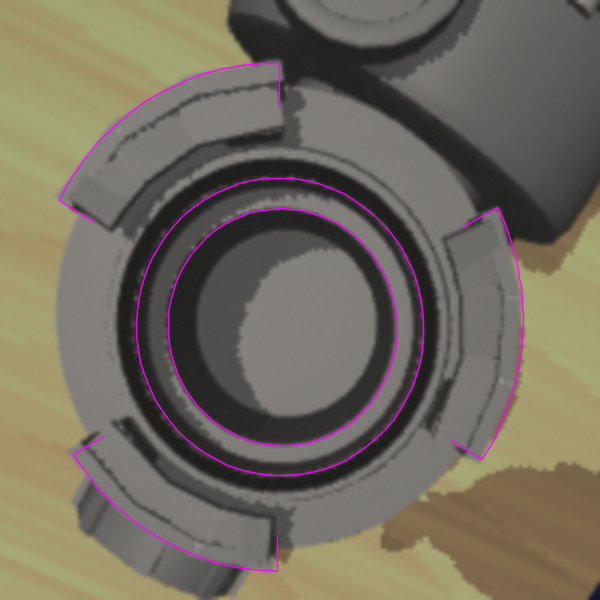

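The wrist fit is clean: pot at (0.531, -0.015), yaw about -5.4°, and the side camera agrees. On to the basket.

Emit:
jog_arm(
  deltas=[
    [[10,-47,11,0,0,0,30],[10,-47,11,0,0,0,30],[10,-47,11,0,0,0,30],[10,-47,11,0,0,0,30],[10,-47,11,0,0,0,30]],
  ],
)

```text
clock: 2.45
eef_pos: [0.4239, 0.1708, 0.3242]
tool_rot: [0.979, 0.204, 0.0, 0.002]
ft_force: [1.3, 0.1, -1.1]
grip_width: 0.0302
```

Emit:
jog_arm(
  deltas=[
    [[10,-48,11,0,0,0,30],[10,-48,11,0,0,0,30],[10,-48,11,0,0,0,30],[0,0,0,0,0,-8.5,30],[0,0,0,0,0,-8.5,30]],
  ],
)

```text
clock: 2.95
eef_pos: [0.4172, 0.2487, 0.2881]
tool_rot: [0.919, 0.394, -0.008, -0.026]
ft_force: [0.2, -0.5, -0.1]
grip_width: 0.0297
```

Emit:
jog_arm(
  deltas=[
    [[0,0,0,0,0,-8.5,30],[0,0,0,0,0,-8.5,30],[0,0,0,0,0,-8.5,30],[0,0,0,0,0,-8.5,30],[0,0,0,0,0,-8.5,30]],
  ],
)

```text
clock: 3.45
eef_pos: [0.4168, 0.2381, 0.2852]
tool_rot: [0.711, 0.703, -0.001, -0.027]
ft_force: [-0.2, 0.0, 1.4]
grip_width: 0.0302
```

Emit:
jog_arm(
  deltas=[
    [[0,0,0,0,0,-8.5,30],[0,0,0,0,0,-8.5,30],[0,0,0,0,0,-8.5,30],[0,0,0,0,0,-8.5,30],[0,0,0,0,0,-8.5,30]],
  ],
)

```text
clock: 3.95
eef_pos: [0.4166, 0.2268, 0.2831]
tool_rot: [0.404, 0.914, 0.006, -0.026]
ft_force: [-0.1, 0.3, -0.5]
grip_width: 0.0301
```

```bash
python3 - <<'E'
from fit import *
st()
f=lambda x,y,w:[circ(x,y,.089,.048),barc(x,y,.105,.078,.01,w)]
B=[(.375,.41),(.31,.345),(-65,-25)]
for n in("top","wrist","side"):
    c=cam(n);a=camera(n); x,s=fit(a,c,f,B); print(n,x,s, proj(c,[x[0],x[1],.105]))
    if n=="wrist":
        u,v=(np.clip(proj(c,[x[0],x[1],.09])[0]-100,[0,0],[440,200])).astype(int)
        cv2.imwrite("pics/b1.png",crop(a,c,u,v,200,200,3,f(*x))); go([x[0],x[1],.2],x[2]+180)
E
```

```text
t 3.95 tcp [0.4166 0.2268 0.2831] yaw 132.3 q [26.8 11.   4.3 84.7  2.8 74.4] F [-0.1  0.3 -0.5] T [ 0.02 -0.08 -0.03] w 30.1
top [  0.39507989   0.3449196  -38.08769697] -53.66484451293945 [[179.50514534 235.29196098]]
wrist [  0.39192079   0.32988638 -46.07082596] -76.51702117919922 [[379.72478972  89.69883883]]
to [0.392 0.33  0.2  ] shift mm [88.5 51.3 87.5] | 135 turn z -2.0 tilt rv [-0.57 -3.07  0.02]
side [  0.39261467   0.32796127 -44.3147985 ] -79.93116760253906 [[300.191397   297.91460734]]
```

View pics/b1.png

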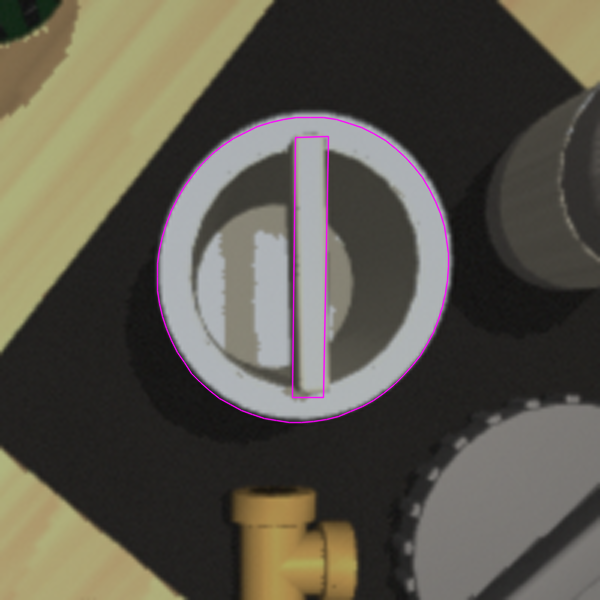

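Emit:
jog_arm(
  deltas=[
    [[35,20,20,-0.6,-3,0,30],[35,20,20,0,0,0,30],[17,10,20,0,0,0,30],[0,0,20,0,0,0,30],[0,0,0,0,0,0,30]],
  ],
)

```text
clock: 4.6
eef_pos: [0.3988, 0.324, 0.203]
tool_rot: [0.422, 0.907, 0.001, 0.002]
ft_force: [-0.6, -0.4, -0.3]
grip_width: 0.0301
```

```bash
python3 - <<'E'
from h import *
st(); go([.392,.3295,.14],133.5);go([.392,.3295,.077],133.5)
E
```

```text
t 4.6 tcp [0.3988 0.324  0.203 ] yaw 130.1 q [39.2 15.9 -1.1 72.7 -0.1 89.1] F [-0.6 -0.4 -0.3] T [-0.03  0.01 -0.03] w 30.1
to [0.392 0.33  0.14 ] shift mm [ 8.8 -1.9 63. ] | 64 turn z -3.4 tilt rv [0.25 0.14 0.  ]
to [0.392 0.33  0.077] shift mm [  8.9  -2.2 126. ] | 126 turn z -3.4 tilt rv [0.25 0.14 0.  ]
```

Emit:
jog_arm(
  deltas=[
    [[9,-2,10,0,0,-3.4,30],[0,0,30,0,0,0,30],[0,0,20,0,0,0,30],[0,0,0,0,0,0,30],[0,0,0,0,0,0,30]],
  ],
)

```text
clock: 5.1
eef_pos: [0.3948, 0.3278, 0.1463]
tool_rot: [0.401, 0.916, 0.004, 0.003]
ft_force: [0.2, -0.9, 1.2]
grip_width: 0.0302
```

```bash
python3 - <<'E'
from h import *
st(); go([.392,.3295,.077],133.5)
E
```

```text
t 5.1 tcp [0.3948 0.3278 0.1463] yaw 132.7 q [39.8 17.9 -7.3 64.3 -0.2 87.1] F [ 0.2 -0.9  1.2] T [ 0.03 -0.05  0.02] w 30.2
to [0.392 0.33  0.077] shift mm [ 3.4 -1.5 69.3] | 69 turn z -0.8 tilt rv [0.54 0.19 0.  ]
```

Emit:
jog_arm(
  deltas=[
    [[4,-2,10,0.5,0,0,30],[0,0,20,0,0,0,30],[0,0,20,0,0,0,30],[0,0,15,0,0,0,30],[0,0,6,0,0,0,30]],
  ],
)

```text
clock: 5.6
eef_pos: [0.3955, 0.3326, 0.0797]
tool_rot: [0.403, 0.915, 0.006, 0.004]
ft_force: [-1.1, -0.5, 0.3]
grip_width: 0.0301
```

Emit:
jog_arm(
  deltas=[
    [[0,0,0,0,0,0,30],[0,0,0,0,0,0,0],[0,0,0,0,0,0,0],[0,0,0,0,0,0,0],[0,0,0,0,0,0,0]],
  ],
)

```text
clock: 6.1
eef_pos: [0.3964, 0.3335, 0.0819]
tool_rot: [0.404, 0.915, 0.007, 0.005]
ft_force: [-0.2, 0.2, -1.9]
grip_width: 0.0089
```

```bash
python3 - <<'E'
from h import *
st(); go([.392,.3295,.3])
E
```

```text
t 6.1 tcp [0.3964 0.3335 0.0819] yaw 132.4 q [ 40.2  21.7 -12.3  55.   -0.2  87.8] F [-0.2  0.2 -1.9] T [-0.02  0.04  0.01] w 8.9
to [0.392 0.33  0.3  ] shift mm [  -0.7   -2.4 -218.2] | 218  tilt rv [0.94 0.2  0.  ]
```

Emit:
jog_arm(
  deltas=[
    [[0,0,-20,0,0,0,0],[0,0,-40,0,0,0,0],[0,0,-48,0,0,0,0],[0,0,-48,0,0,0,0],[0,0,-48,0,0,0,0]],
  ],
)

```text
clock: 6.6
eef_pos: [0.3892, 0.3282, 0.2843]
tool_rot: [0.404, 0.915, -0.002, 0.001]
ft_force: [1.1, 1.9, -2.4]
grip_width: 0.0091
```

```bash
python3 - <<'E'
from h import *
st(); go([.531,-.015,.31],60)
E
```

```text
t 6.6 tcp [0.3892 0.3282 0.2843] yaw 132.3 q [40.2 14.1  8.5 84.6 -0.2 87.9] F [ 1.1  1.9 -2.4] T [ 0.08 -0.09  0.02] w 9.1
to [ 0.531 -0.015  0.31 ] shift mm [-349.2 -126.5  -24.3] | 372 turn z 72.3 tilt rv [-0.19  0.16 -0.  ]
```

Emit:
jog_arm(
  deltas=[
    [[-20,-7,-25,0,0,0,0],[-44,-16,0,0,0,0,0],[-44,-16,0,0,0,0,0],[-44,-16,0,0,0,0,0],[-44,-16,0,0,0,0,0]],
  ],
)

```text
clock: 7.1
eef_pos: [0.4736, 0.1381, 0.3219]
tool_rot: [0.398, 0.917, 0.008, 0.007]
ft_force: [0.6, 1.0, -1.7]
grip_width: 0.009
```

Emit:
jog_arm(
  deltas=[
    [[-44,-16,0,0,0,0,0],[-44,-16,0,0,0,0,0],[-35,-13,0,0,0,0,0],[-10,-4,0,0,0,0,0],[0,0,0,0,0,0,0]],
  ],
)

```text
clock: 7.6
eef_pos: [0.5312, -0.0037, 0.3222]
tool_rot: [0.402, 0.916, 0.008, 0.008]
ft_force: [0.0, 0.6, -2.2]
grip_width: 0.0088
```

```bash
python3 - <<'E'
from h import *
st(); go([.531,-.015,.25])
E
```

```text
t 7.6 tcp [ 0.5312 -0.0037  0.3222] yaw 132.6 q [-0.7 15.4 15.9 89.2  0.5 46.7] F [ 0.   0.6 -2.2] T [0.02 0.08 0.03] w 8.8
to [ 0.531 -0.015  0.25 ] shift mm [-7.7 -9.4 72.1] | 73  tilt rv [1.23 0.45 0.  ]
```

Emit:
jog_arm(
  deltas=[
    [[-8,-9,20,1.2,0.5,0,0],[0,0,20,0,0,0,0],[0,0,10,0,0,0,0],[0,0,0,0,0,0,0],[0,0,0,0,0,0,0]],
  ],
)

```text
clock: 8.1
eef_pos: [0.5278, -0.0123, 0.267]
tool_rot: [0.399, 0.917, -0.001, -0.003]
ft_force: [0.1, 0.4, -0.8]
grip_width: 0.0089
```

```bash
python3 - <<'E'
from fit import *
st(); go([.531,-.015,.125]); o=get_obs(); z=o["eef_pos"][2]+.007
f=lambda x,y:[circ(x,y,z,.048)]
for n in("top","side","wrist"):
    c=cam(n);a=camera(n); x,s=fit(a,c,f,[(.51,.55),(-.035,.005)]); print(n,x,s)
    if n=="side": im=crop(a,c,240,130,120,120,5,f(*x)); cv2.imwrite("pics/s2.png",im)
E
```

```text
t 8.1 tcp [ 0.5278 -0.0123  0.267 ] yaw 133.0 q [-1.4 16.7  9.4 83.2  0.  45.6] F [ 0.1  0.4 -0.8] T [0.03 0.01 0.02] w 8.9
to [ 0.531 -0.015  0.125] shift mm [ -4.9   1.2 142. ] | 142  tilt rv [-0.26 -0.31  0.  ]
top [ 0.54532698 -0.03205194] -29.55980110168457
side [ 0.52616081 -0.01039326] -78.16168975830078
wrist [ 0.52733293 -0.0109081 ] -43.3137
```

View pics/s2.png

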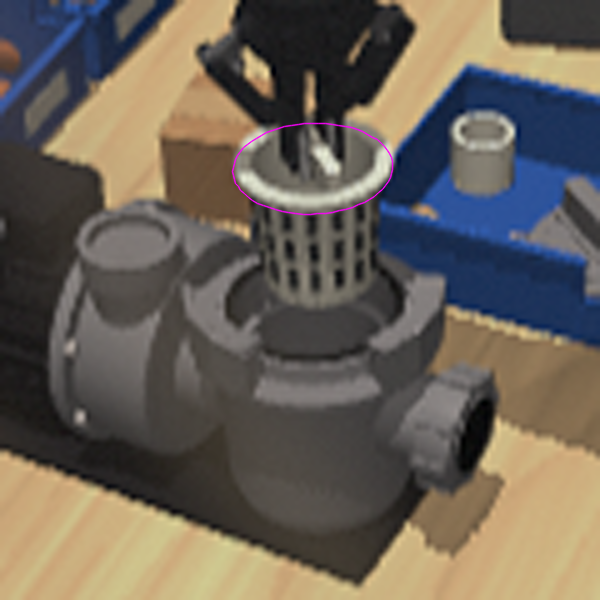

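Emit:
jog_arm(
  deltas=[
    [[-6,0,0,0,0,0,0],[0,0,15,0,0,0,0],[0,0,15,0,0,0,0],[0,0,10,0,0,0,0],[0,0,0,0,0,0,0]],
  ],
)

```text
clock: 8.75
eef_pos: [0.5364, -0.018, 0.2309]
tool_rot: [0.399, 0.917, 0.001, 0.002]
ft_force: [-0.7, -0.1, -1.8]
grip_width: 0.0087
```

```bash
python3 - <<'E'
from h import *
st(); go([.5315,-.0165,.125])
E
```

```text
t 8.75 tcp [ 0.5364 -0.018   0.2309] yaw 133.0 q [-1.9 17.7  5.6 77.5 -0.  45.1] F [-0.7 -0.1 -1.8] T [ 0.    0.06 -0.02] w 8.7
to [ 0.532 -0.016  0.125] shift mm [  4.8  -2.9 105.9] | 106  tilt rv [0.2 0.2 0. ]
```

Emit:
jog_arm(
  deltas=[
    [[4,-3,5,0,0,0,0],[1,-1,10,0,0,0,0],[1,-1,10,0,0,0,0],[0,0,5,0,0,0,0],[0,0,0,0,0,0,0]],
  ],
)

```text
clock: 9.25
eef_pos: [0.5289, -0.0172, 0.2]
tool_rot: [0.399, 0.917, 0.001, 0.004]
ft_force: [0.0, 0.4, -1.6]
grip_width: 0.0093
```

```bash
python3 - <<'E'
from h import *
st(); go([.5315,-.0165,.125])
E
```

```text
t 9.25 tcp [ 0.5289 -0.0172  0.2   ] yaw 133.0 q [-1.9 17.6  0.7 72.7 -0.  45.1] F [ 0.   0.4 -1.6] T [ 0.04 -0.02 -0.04] w 9.3
to [ 0.532 -0.016  0.125] shift mm [-0.8  2.  75. ] | 75  tilt rv [0.3  0.32 0.  ]
```

Emit:
jog_arm(
  deltas=[
    [[0,1,8,0.3,0.3,0,0],[0,1,10,0,0,0,0],[0,0,10,0,0,0,0],[0,0,4,0,0,0,0],[0,0,0,0,0,0,0]],
  ],
)

```text
clock: 9.75
eef_pos: [0.5308, -0.0157, 0.1649]
tool_rot: [0.399, 0.917, -0.0, -0.0]
ft_force: [0.9, -0.1, -1.5]
grip_width: 0.0089
```

```bash
python3 - <<'E'
from h import *
st(); go([.5315,-.0165,.125])
E
```

```text
t 9.75 tcp [ 0.5308 -0.0157  0.1649] yaw 133.0 q [-1.7 19.4 -2.1 68.5 -0.  45.3] F [ 0.9 -0.1 -1.5] T [ 0.01  0.   -0.05] w 8.9
to [ 0.532 -0.016  0.125] shift mm [-1.1 -0.1 39.9] | 40  tilt rv [-0.03 -0.02  0.  ]
```

Emit:
jog_arm(
  deltas=[
    [[-1,0,6,0,0,0,0],[0,0,8,0,0,0,0],[0,0,8,0,0,0,0],[0,0,6,0,0,0,0],[0,0,4,0,0,0,0]],
  ],
)

```text
clock: 10.25
eef_pos: [0.5322, -0.0166, 0.131]
tool_rot: [0.399, 0.917, 0.0, 0.001]
ft_force: [0.1, 0.3, -1.7]
grip_width: 0.0088
```

```bash
python3 - <<'E'
from h import *
st(); go([.5315,-.0165,.125])
E
```

```text
t 10.25 tcp [ 0.5322 -0.0166  0.131 ] yaw 133.0 q [-1.8 21.  -5.1 63.8 -0.  45.2] F [ 0.1  0.3 -1.7] T [-0.   -0.02  0.03] w 8.8
to [ 0.532 -0.016  0.125] shift mm [ 0.6 -0.5  6. ] | 6  tilt rv [0.04 0.06 0.  ]
```

Emit:
jog_arm(
  deltas=[
    [[0,0,3,0,0,0,0],[0,0,3,0,0,0,0],[0,0,1,0,0,0,0],[0,0,1,0,0,0,0],[0,0,0,0,0,0,0]],
  ],
)

```text
clock: 10.75
eef_pos: [0.5321, -0.0166, 0.1229]
tool_rot: [0.399, 0.917, 0.0, 0.001]
ft_force: [-1.3, 0.2, -1.2]
grip_width: 0.0091
```

```bash
python3 - <<'E'
from h import *
st()
E
```

```text
t 10.75 tcp [ 0.5321 -0.0166  0.1229] yaw 133.0 q [-1.8 21.4 -5.8 62.7 -0.  45.2] F [-1.3  0.2 -1.2] T [ 0.04 -0.01 -0.02] w 9.1
```

Emit:
jog_arm(
  deltas=[
    [[0,0,2,0,0,0,0],[0,0,2,0,0,0,0],[0,0,0,0,0,0,0]],
  ],
)

```text
clock: 11.05
eef_pos: [0.5328, -0.0166, 0.1232]
tool_rot: [0.399, 0.917, 0.001, 0.003]
ft_force: [0.0, 0.3, -1.6]
grip_width: 0.0087
```

```bash
python3 - <<'E'
from h import *
st()
E
```

```text
t 11.05 tcp [ 0.5328 -0.0166  0.1232] yaw 133.0 q [-1.8 21.3 -6.  62.4 -0.  45.2] F [ 0.   0.3 -1.6] T [-0.01  0.02 -0.02] w 8.7
```

Emit:
jog_arm(
  deltas=[
    [[0,0,3,0,0,0,0],[0,0,3,0,0,0,0],[0,0,3,0,0,0,0]],
  ],
)

```text
clock: 11.35
eef_pos: [0.5334, -0.0167, 0.1223]
tool_rot: [0.399, 0.917, 0.002, 0.005]
ft_force: [-8.3, 0.8, 18.7]
grip_width: 0.0087
```

```bash
python3 - <<'E'
from h import *
st()
E
```

```text
t 11.35 tcp [ 0.5334 -0.0167  0.1223] yaw 133.0 q [-1.8 21.2 -6.3 61.8  0.  45.2] F [-8.3  0.8 18.7] T [0.11 1.92 0.02] w 8.7
```

Emit:
jog_arm(
  deltas=[
    [[0,0,-1,0,0,0,30],[0,0,0,0,0,0,30],[0,0,0,0,0,0,30],[0,0,-5,0,0,0,30],[0,0,-15,0,0,0,30]],
  ],
)

```text
clock: 11.85
eef_pos: [0.5327, -0.0166, 0.1422]
tool_rot: [0.399, 0.917, 0.002, 0.005]
ft_force: [0.7, -0.2, -0.3]
grip_width: 0.03
```

Emit:
jog_arm(
  deltas=[
    [[0,0,-20,0,0,0,30],[0,0,-30,0,0,0,30],[0,0,-40,0,0,0,30],[0,0,-40,0,0,0,50],[0,0,-40,0,0,0,50]],
  ],
)

```text
clock: 12.35
eef_pos: [0.5282, -0.0164, 0.3115]
tool_rot: [0.399, 0.917, -0.001, -0.002]
ft_force: [0.2, -0.7, 0.3]
grip_width: 0.05
```

```bash
python3 - <<'E'
from fit import *
st(); go([.422,-.321,.30],136)
c=cam("side");a=camera("side")
f=lambda x,y,z:[circ(x,y,z,.048)]
x,s=fit(a,c,f,[(.52,.54),(-.028,-.004),(.11,.16)]); print(x,s)
A=crop(a,c,240,150,100,100,4,[])
c=cam("wrist");a=camera("wrist"); p=proj(c,[.531,-.015,.14])[0]; u,v=np.clip(p-100,[0,0],[440,200]).astype(int)
B=crop(a,c,u,v,200,200,2,[circ(.531,-.015,.132,.048)])
cv2.imwrite("pics/s3.png",np.hstack([A,B]))
E
```

```text
t 12.35 tcp [ 0.5282 -0.0164  0.3115] yaw 133.0 q [-1.8 16.4 15.6 89.5  0.  45.2] F [ 0.2 -0.7  0.3] T [ 0.05 -0.07 -0.02] w 50.0
to [ 0.422 -0.321  0.3  ] shift mm [-150.4 -285.4   11.9] | 323 turn z -3.0 tilt rv [-0.21 -0.21  0.  ]
[ 0.53704774 -0.02637524  0.12526882] -73.28724670410156
```

View pics/s3.png

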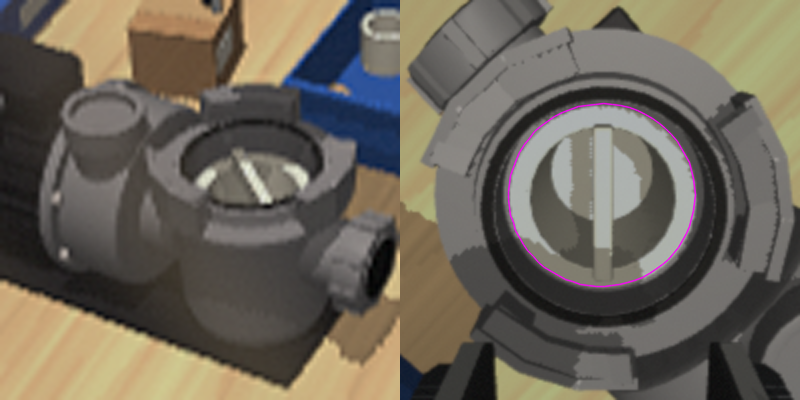

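The basket is seated upright on the ledge: the flange fits the overlay and is level with the bore. Now the lid.

Emit:
jog_arm(
  deltas=[
    [[-22,-43,0,0,0,-1,50],[-22,-43,0,0,0,-1,50],[-22,-43,0,0,0,-1,50],[-22,-43,0,0,0,0,50],[-22,-43,0,0,0,0,50]],
  ],
)

```text
clock: 12.95
eef_pos: [0.4594, -0.2471, 0.3144]
tool_rot: [0.366, 0.931, 0.003, 0.005]
ft_force: [0.6, 0.2, 0.3]
grip_width: 0.0496
```

Emit:
jog_arm(
  deltas=[
    [[-22,-43,10,0,0,0,50],[0,0,10,0,0,0,50],[0,0,0,0,0,0,50]],
  ],
)

```text
clock: 13.25
eef_pos: [0.4432, -0.3002, 0.2913]
tool_rot: [0.371, 0.929, 0.002, 0.003]
ft_force: [0.8, -0.1, -1.0]
grip_width: 0.0499
```

```bash
cat >> fit.py <<'E'
def lidc(z):
    def f(x,y,w):
        L=[circ(x,y,z+.020,.059),barc(x,y,z+.052,.104,.02,w)]
        for k in(0,120,240): L.append(arc(x,y,z+.018,.073,k-12.6,k+12.6,w))
        return L
    return f
E
python3 - <<'E'
from fit import *
st(); f=lidc(.004)
for n in("top","wrist","side"):
    c=cam(n);a=camera(n); x,s=fit(a,c,f,[(.40,.445),(-.34,-.30),(120,150)]); print(n,x,s)
    if n=="wrist":
        u,v=np.clip(proj(c,[x[0],x[1],.03])[0]-100,[0,0],[440,200]).astype(int)
        cv2.imwrite("pics/l1.png",crop(a,c,u,v,200,200,3,f(*x))); go([x[0],x[1],.1],x[2])
E
```

```text
t 13.25 tcp [ 0.4432 -0.3002  0.2913] yaw 136.5 q [-34.3  16.7  13.1  86.    0.3   9.2] F [ 0.8 -0.1 -1. ] T [-0.01  0.03  0.02] w 49.9
top [  0.42184464  -0.32074365 135.96547841] -75.3567886352539
wrist [  0.42333068  -0.317969   134.82434109] -62.62278747558594
to [ 0.423 -0.318  0.1  ] shift mm [  3.6 -29.1 192.5] | 195 turn z 1.8 tilt rv [0.38 0.39 0.  ]
side [  0.42075139  -0.31828367 133.20024828] -70.80146026611328
```

Emit:
jog_arm(
  deltas=[
    [[3,-28,30,0.4,0.4,1,50],[0,0,40,0,0,0,50],[0,0,40,0,0,0,50],[0,0,30,0,0,0,50],[0,0,0,0,0,0,50]],
  ],
)

```text
clock: 13.9
eef_pos: [0.431, -0.3125, 0.1549]
tool_rot: [0.371, 0.929, -0.001, 0.007]
ft_force: [-0.4, 1.3, -0.2]
grip_width: 0.0497
```

```bash
python3 - <<'E'
from fit import *
st(); go([.4225,-.319,.030],135.5)
E
```

```text
t 13.9 tcp [ 0.431  -0.3125  0.1549] yaw 136.5 q [-36.   19.4  -3.7  66.1   0.1   7.5] F [-0.4  1.3 -0.2] T [ 0.06  0.01 -0.02] w 49.7
to [ 0.422 -0.319  0.03 ] shift mm [  3.4 -10.9 124.8] | 125 turn z 1.0 tilt rv [0.16 0.76 0.  ]
```

Emit:
jog_arm(
  deltas=[
    [[3,-11,20,0.2,0.8,1,50],[0,0,30,0,0,0,50],[0,0,25,0,0,0,50],[0,0,10,0,0,0,50],[0,0,0,0,0,0,50]],
  ],
)

```text
clock: 14.4
eef_pos: [0.4309, -0.3175, 0.0778]
tool_rot: [0.374, 0.928, -0.002, 0.007]
ft_force: [-0.6, 0.1, -0.4]
grip_width: 0.0502
```

```bash
python3 - <<'E'
from fit import *
st(); go([.4225,-.319,.030],135.5)
E
```

```text
t 14.4 tcp [ 0.4309 -0.3175  0.0778] yaw 136.1 q [-36.4  23.8  -9.8  55.7   0.    7.5] F [-0.6  0.1 -0.4] T [ 0.04  0.04 -0.03] w 50.2
to [ 0.422 -0.319  0.03 ] shift mm [ 5.7 -7.  47.7] | 49 turn z 0.6 tilt rv [0.12 0.8  0.  ]
```

Emit:
jog_arm(
  deltas=[
    [[6,-8,8,0,0.8,0.6,50],[1,-1,12,0,0,0,50],[1,-1,12,0,0,0,50],[0,0,8,0,0,0,50],[0,0,3,0,0,0,50]],
  ],
)

```text
clock: 14.9
eef_pos: [0.4213, -0.3214, 0.0371]
tool_rot: [0.378, 0.926, -0.0, 0.005]
ft_force: [-0.3, 0.3, -0.3]
grip_width: 0.0499
```

```bash
python3 - <<'E'
from fit import *
st(); go([.4225,-.319,.030],135.5)
E
```

```text
t 14.9 tcp [ 0.4213 -0.3214  0.0371] yaw 135.5 q [-37.4  26.2 -13.   50.3   0.1   7. ] F [-0.3  0.3 -0.3] T [ 0.01 -0.01 -0.02] w 49.9
to [ 0.422 -0.319  0.03 ] shift mm [0.9 2.5 7.1] | 8 turn z 0.0 tilt rv [0.19 0.5  0.  ]
```

Emit:
jog_arm(
  deltas=[
    [[1,2,3,0,0.5,0,50],[0,0,3,0,0,0,50],[0,0,2,0,0,0,0],[0,0,1,0,0,0,0],[0,0,0,0,0,0,0]],
  ],
)

```text
clock: 15.4
eef_pos: [0.4223, -0.3191, 0.027]
tool_rot: [0.378, 0.926, 0.002, 0.0]
ft_force: [0.5, -0.1, -1.0]
grip_width: 0.0191
```

Emit:
jog_arm(
  deltas=[
    [[0,0,0,0,0,0,0],[0,0,0,0,0,0,0]],
  ],
)

```text
clock: 15.6
eef_pos: [0.4223, -0.3192, 0.0271]
tool_rot: [0.378, 0.926, 0.002, 0.0]
ft_force: [0.8, 0.6, -1.0]
grip_width: 0.019
```

```bash
python3 - <<'E'
from fit import *
st(); go([.4225,-.319,.030],135.5)
E
```

```text
t 15.6 tcp [ 0.4223 -0.3192  0.0271] yaw 135.6 q [-37.2  27.3 -13.1  49.7   0.2   7.3] F [ 0.8  0.6 -1. ] T [-0.03 -0.04 -0.02] w 19.0
to [ 0.422 -0.319  0.03 ] shift mm [-0.   0.2 -2.9] | 3 turn z 0.1 tilt rv [ 0.2  -0.06 -0.  ]
```

Emit:
jog_arm(
  deltas=[
    [[0,0,-15,0,0,0,0],[0,0,-40,0,0,0,0],[0,0,-48,0,0,0,0],[0,0,-48,0,0,0,0],[0,0,-48,0,0,0,0]],
  ],
)

```text
clock: 16.1
eef_pos: [0.416, -0.3154, 0.2219]
tool_rot: [0.378, 0.926, 0.005, -0.012]
ft_force: [1.5, -1.3, -1.3]
grip_width: 0.0192
```

Emit:
jog_arm(
  deltas=[
    [[0,0,-30,0,0,7,0],[0,0,0,0,0,7,0],[0,0,0,0,0,7,0],[0,0,0,0,0,0,0]],
  ],
)

```text
clock: 16.5
eef_pos: [0.4193, -0.3182, 0.2628]
tool_rot: [0.546, 0.838, 0.002, -0.004]
ft_force: [0.5, -0.6, -2.0]
grip_width: 0.0193
```

```bash
python3 - <<'E'
from fit import *
st(); go([.530,-.015,.27],114.5)
E
```

```text
t 16.5 tcp [ 0.4193 -0.3182  0.2628] yaw 113.8 q [-37.3  16.6   8.7  82.6   0.2  28.9] F [ 0.5 -0.6 -2. ] T [ 0.02 -0.02 -0.  ] w 19.3
to [ 0.53  -0.015  0.27 ] shift mm [232.9 223.5  -5.4] | 323 turn z -0.7 tilt rv [-0.08 -0.51  0.  ]
```

Emit:
jog_arm(
  deltas=[
    [[20,19,-3,0,-0.5,0,0],[33,32,0,0,0,0,0],[33,32,0,0,0,0,0],[33,32,0,0,0,0,0],[33,32,0,0,0,0,0]],
  ],
)

```text
clock: 17.0
eef_pos: [0.4907, -0.119, 0.2621]
tool_rot: [0.546, 0.838, -0.002, -0.003]
ft_force: [-0.1, -0.3, -2.1]
grip_width: 0.019
```

Emit:
jog_arm(
  deltas=[
    [[33,32,0,0,0,0,0],[30,28,0,0,0,0,0],[12,12,0,0,0,0,0],[0,0,0,0,0,0,0],[0,0,0,0,0,0,0]],
  ],
)

```text
clock: 17.5
eef_pos: [0.5257, -0.0109, 0.2575]
tool_rot: [0.536, 0.844, -0.004, -0.007]
ft_force: [-0.1, -0.4, -2.0]
grip_width: 0.0191
```

```bash
python3 - <<'E'
from fit import *
st(); go([.531,-.0155,.24],114.5)
o=get_obs(); z=o["eef_pos"][2]-.023; e=o["eef_pos"]
for n in("wrist","side","top"):
    c=cam(n);a=camera(n); print(n,fit(a,c,lidc(z),[(e[0]-.015,e[0]+.015),(e[1]-.015,e[1]+.015),(100,130)]))
E
```

```text
t 17.5 tcp [ 0.5257 -0.0109  0.2575] yaw 115.1 q [-1.2 16.9  8.4 82.3  0.  63.6] F [-0.1 -0.4 -2. ] T [ 0.   -0.05  0.05] w 19.1
to [ 0.531 -0.016  0.24 ] shift mm [-6.5  3.  17.4] | 19 turn z 0.6 tilt rv [-0.74 -0.42  0.  ]
wrist (array([ 5.25130188e-01, -1.23248617e-02,  1.14648257e+02]), np.float64(-31.92354393005371))
side (array([ 5.23271015e-01, -1.37236027e-02,  1.17709972e+02]), np.float64(-73.48396301269531))
top (array([ 5.40655375e-01, -2.58973466e-02,  1.00308326e+02]), np.float64(-35.53178787231445))
```

Emit:
jog_arm(
  deltas=[
    [[-4,4,10,-0.7,-0.4,0.6,0],[0,0,10,0,0,0,0],[0,0,10,0,0,0,0],[0,0,5,0,0,0,0],[0,0,0,0,0,0,0]],
  ],
)

```text
clock: 18.15
eef_pos: [0.5296, -0.0188, 0.2213]
tool_rot: [0.545, 0.839, -0.0, 0.0]
ft_force: [-0.2, -0.6, -1.8]
grip_width: 0.019
```

```bash
python3 - <<'E'
from fit import *
st(); go([.5315,-.0135,.176],114.5)
o=get_obs(); z=o["eef_pos"][2]-.023; e=o["eef_pos"]
for n in("wrist","side"):
    c=cam(n);a=camera(n); x,s=fit(a,c,lidc(z),[(e[0]-.015,e[0]+.015),(e[1]-.015,e[1]+.015),(100,130)]); print(n,x,s)
    if n=="side": cv2.imwrite("pics/s4.png",crop(a,c,240,130,120,120,5,lidc(z)(*x)+pumpc(.5293,-.0147,-5.5)))
E
```

```text
t 18.15 tcp [ 0.5296 -0.0188  0.2213] yaw 114.0 q [-2.  17.4  3.7 76.3 -0.  64. ] F [-0.2 -0.6 -1.8] T [ 0.   -0.01  0.03] w 19.0
to [ 0.532 -0.014  0.176] shift mm [ 4.1  3.9 45.3] | 46 turn z -0.5 tilt rv [-0.03  0.02 -0.  ]
wrist [ 5.29162033e-01 -1.87777318e-02  1.13036530e+02] -33.78207778930664
side [ 5.29003469e-01 -2.00958346e-02  1.00945529e+02] -69.27842712402344
```

View pics/s4.png

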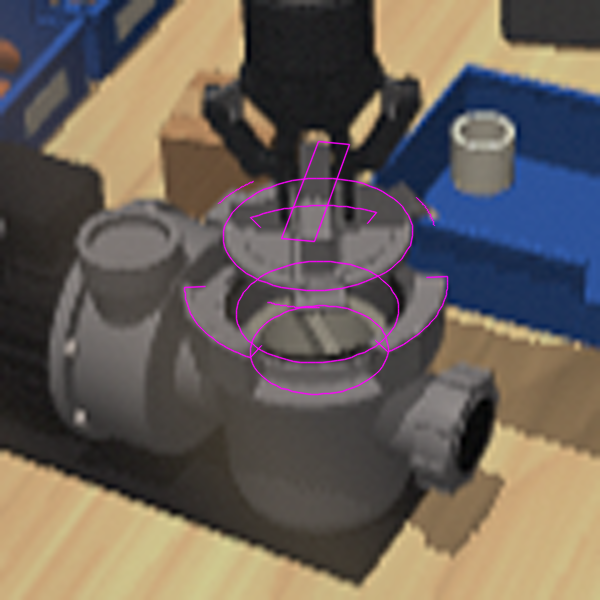

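Emit:
jog_arm(
  deltas=[
    [[2,3,4,0,0,-0.5,0],[0,0,7,0,0,0,0],[0,0,7,0,0,0,0],[0,0,4,0,0,0,0],[0,0,0,0,0,0,0]],
  ],
)

```text
clock: 18.75
eef_pos: [0.533, -0.0148, 0.1992]
tool_rot: [0.54, 0.842, 0.001, 0.001]
ft_force: [0.2, -0.4, -1.9]
grip_width: 0.019
```

```bash
python3 - <<'E'
from fit import *
st(); go([.531,-.0155,.176],114.5)
E
```

```text
t 18.75 tcp [ 0.533  -0.0148  0.1992] yaw 114.6 q [-1.6 18.3  1.6 73.1 -0.  63.8] F [ 0.2 -0.4 -1.9] T [ 0.01 -0.01 -0.02] w 19.0
to [ 0.531 -0.016  0.176] shift mm [ 0.3 -2.2 23.2] | 23 turn z 0.1 tilt rv [0.15 0.11 0.  ]
```

Emit:
jog_arm(
  deltas=[
    [[0,-2,4,0,0,0,0],[0,0,4,0,0,0,0],[0,-1,4,0,0,0,0],[0,0,4,0,0,0,0],[0,0,2,0,0,0,0]],
  ],
)

```text
clock: 19.25
eef_pos: [0.5302, -0.0163, 0.18]
tool_rot: [0.54, 0.841, 0.001, 0.002]
ft_force: [-0.7, -0.6, -1.5]
grip_width: 0.0191
```

```bash
python3 - <<'E'
from fit import *
st(); go([.531,-.0155,.176],114.5)
E
```

```text
t 19.25 tcp [ 0.5302 -0.0163  0.18  ] yaw 114.6 q [-1.7 18.6 -0.9 70.3 -0.  63.7] F [-0.7 -0.6 -1.5] T [0.03 0.03 0.03] w 19.1
to [ 0.531 -0.016  0.176] shift mm [0.4 1.  4. ] | 4 turn z 0.1 tilt rv [0.17 0.12 0.  ]
```

Emit:
jog_arm(
  deltas=[
    [[0,1,2,0,0,0,0],[0,0,2,0,0,0,0],[0,0,2,0,0,0,0]],
  ],
)

```text
clock: 19.55
eef_pos: [0.5313, -0.0159, 0.1743]
tool_rot: [0.54, 0.841, 0.001, 0.002]
ft_force: [-3.2, -0.2, 7.0]
grip_width: 0.0187
```

```bash
python3 - <<'E'
from fit import *
st(); go([.531,-.0155,.176],114.5)
E
```

```text
t 19.55 tcp [ 0.5313 -0.0159  0.1743] yaw 114.6 q [-1.7 18.9 -1.4 69.5 -0.  63.7] F [-3.2 -0.2  7. ] T [ 0.06  0.84 -0.01] w 18.7
to [ 0.531 -0.016  0.176] shift mm [ 0.5 -0.1 -1.7] | 2 turn z 0.1 tilt rv [0.21 0.13 0.  ]
```

Emit:
jog_arm(
  deltas=[
    [[0,0,1,0,0,5,0],[0,0,0.5,0,0,5,0],[0,0,0.5,0,0,5,0],[0,0,0.5,0,0,5,0]],
  ],
)

```text
clock: 19.95
eef_pos: [0.5336, -0.0167, 0.176]
tool_rot: [0.683, 0.731, 0.003, 0.005]
ft_force: [-1.0, -0.6, 1.6]
grip_width: 0.0193
```

```bash
python3 - <<'E'
from fit import *
st(); go([.531,-.0158,.174],54.5)
E
```

```text
t 19.95 tcp [ 0.5336 -0.0167  0.176 ] yaw 93.9 q [-1.7 18.8 -1.3 69.2 -0.1 84.4] F [-1.  -0.6  1.6] T [-0.14  0.24  0.05] w 19.3
to [ 0.531 -0.016  0.174] shift mm [ 1.1 -2.6  2. ] | 3 turn z 39.4 tilt rv [0.67 0.2  0.  ]
```

Emit:
jog_arm(
  deltas=[
    [[1,-2,3,0.6,0.2,5,0],[0,0,1.5,0,0,5,0],[0,0,1.5,0,0,5,0],[0,0,1.5,0,0,5,0]],
  ],
)

```text
clock: 20.35
eef_pos: [0.5355, -0.0164, 0.1747]
tool_rot: [0.803, 0.595, 0.005, 0.004]
ft_force: [-0.0, 1.5, 5.3]
grip_width: 0.0192
```

```bash
python3 - <<'E'
from fit import *
st(); go([.531,-.0158,.173],54.5)
E
```

```text
t 20.35 tcp [ 0.5355 -0.0164  0.1747] yaw 73.1 q [ -1.7  18.9  -1.3  69.   -0.  105.2] F [-0.   1.5  5.3] T [0.47 0.52 0.37] w 19.2
to [ 0.531 -0.016  0.173] shift mm [-0.8 -4.5  1.6] | 5 turn z 18.6 tilt rv [ 0.76 -0.19 -0.  ]
```

Emit:
jog_arm(
  deltas=[
    [[0,-4,2,0.7,0,4,0],[0,-1,1.5,0,0,5,0],[0,0,1.5,0,0,5,0],[0,0,1,0,0,4,0]],
  ],
)

```text
clock: 20.75
eef_pos: [0.5336, -0.0147, 0.1738]
tool_rot: [0.889, 0.458, 0.006, 0.001]
ft_force: [-3.4, 1.8, 5.8]
grip_width: 0.019
```

```bash
python3 - <<'E'
from fit import *
st(); go([.531,-.0158,.173],54.5)
E
```

```text
t 20.75 tcp [ 0.5336 -0.0147  0.1738] yaw 54.5 q [ -1.7  18.9  -1.5  69.    0.2 123.8] F [-3.4  1.8  5.8] T [0.42 1.28 0.79] w 19.0
to [ 0.531 -0.016  0.173] shift mm [-2.5 -1.5  0.8] | 3 turn z 0.0 tilt rv [ 0.44 -0.52 -0.  ]
```

Emit:
jog_arm(
  deltas=[
    [[-2,-1,1,0.4,-0.5,3,0],[0,0,1,0,0,3,0],[0,0,0.5,0,0,3,0]],
  ],
)

```text
clock: 21.05
eef_pos: [0.5329, -0.0145, 0.1741]
tool_rot: [0.919, 0.395, 0.002, 0.002]
ft_force: [-1.9, -3.1, -0.4]
grip_width: 0.0193
```

```bash
python3 - <<'E'
from fit import *
st(); go([.531,-.0158,.173],54.5)
E
```

```text
t 21.05 tcp [ 0.5329 -0.0145  0.1741] yaw 46.5 q [-1.50e+00  1.91e+01 -1.20e+00  6.94e+01 -1.00e-01  1.32e+02] F [-1.9 -3.1 -0.4] T [-0.6   0.37  4.7 ] w 19.3
to [ 0.531 -0.016  0.173] shift mm [-2.3 -0.5  1.1] | 3 turn z -8.0 tilt rv [ 0.3  -0.12 -0.  ]
```

Torque jumped to 4.7 Nm, so the ears are on the stops. Releasing and retreating.

Emit:
jog_arm(
  deltas=[
    [[0,0,0,0,0,0,45],[0,0,0,0,0,0,45],[0,0,0,0,0,0,45],[0,0,-10,0,0,0,45],[0,0,-25,0,0,0,45]],
  ],
)

```text
clock: 21.55
eef_pos: [0.5313, -0.0144, 0.2078]
tool_rot: [0.919, 0.394, -0.0, 0.001]
ft_force: [0.8, -0.5, 1.1]
grip_width: 0.0446
```

Emit:
jog_arm(
  deltas=[
    [[0,0,-40,0,0,0,45],[-20,0,-40,0,0,0,45],[-30,0,-30,0,0,0,45],[-40,0,0,0,0,0,45],[0,0,0,0,0,0,45]],
  ],
)

```text
clock: 22.05
eef_pos: [0.4692, -0.0818, 0.3292]
tool_rot: [0.919, 0.394, 0.004, 0.004]
ft_force: [0.2, -0.3, -0.4]
grip_width: 0.0449
```

```bash
python3 - <<'E'
from fit import *
st()
for n in("wrist","side","top"):
  c=cam(n);a=camera(n)
  for z in(.151,): print(n,z,fit(a,c,lidc(z),[(.515,.545),(-.03,0),(25,75)]))
  if n=="wrist":
    u,v=np.clip(proj(c,[.531,-.015,.17])[0]-100,[0,0],[440,200]).astype(int); A=crop(a,c,u,v,200,200,2,[])
  if n=="side": B=crop(a,c,240,130,100,100,4,[])
cv2.imwrite("pics/fin.png",np.hstack([A,B]))
E
```

```text
t 22.05 tcp [ 0.4692 -0.0818  0.3292] yaw 46.5 q [ -9.8   9.4   9.2  89.2  -0.2 123.8] F [ 0.2 -0.3 -0.4] T [ 0.06 -0.01 -0.01] w 44.9
wrist 0.151 (array([ 5.20760421e-01, -2.02474301e-02,  2.82178572e+01]), np.float32(-40.549767))
side 0.151 (array([ 5.34182505e-01, -1.54946836e-02,  4.78607431e+01]), np.float64(-64.4120864868164))
top 0.151 (array([ 5.40136989e-01, -1.17783291e-02,  3.86266646e+01]), np.float64(-60.915809631347656))
```

View pics/fin.png

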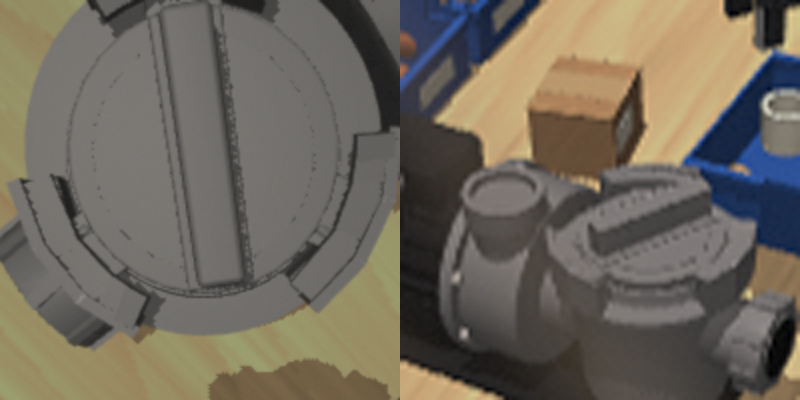

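```bash
python3 -c "
from h import *
st(); print(job_done())"
```

```text
t 22.2 tcp [ 0.4715 -0.0795  0.3275] yaw 46.7 q [-9.500e+00  9.700e+00  9.300e+00  8.910e+01 -1.000e-01  1.238e+02] F [-0.4  0.2 -0.2] T [0.06 0.09 0.04] w 44.5
the job is handed in; nothing more can be done
None
```

The pump's strainer is closed, and I handed the job in at 22.2 s. I set the white basket upright on the pot's ledge and released it. Then I took the three-eared lid from the blue bin, fitted it through the gaps and twisted it clockwise to the stops. The gripper was open and clear of everything at hand-in.

**What the last checks showed:**
- **Basket:** contact with the ledge reached 18.7 N before I let go. The wrist picture then showed the flange level in the bore.
- **Twist:** torque rose from 0.4 to 0.8 Nm on the ramps, then jumped to 4.7 Nm at the stops.
- **Lid:** in the final picture it lies level. The handle points along the middle of a hook and of the opposite gap, which is the 60° position.

**What disagreed:**
- **Wrist turn:** the tool turned about 68°, where 60° was expected. I put this down to slip or give in the grip, since the picture shows the handle in place.
- **Final lid fits:** only the side camera's automatic fit of the closed lid, at 47.9°, was close to the tool's 46.5°. The wrist (28°) and top (39°) fits did not match, and I did not trust them in the grey-on-grey view.
- **Gasket:** I did not measure its compression directly.

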